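Fit the keyed rotor on the peristaltic pump and latch it

ROBOT

A 6-joint arm with a two-finger parallel gripper is mounted at the origin on the work surface. World frame = base frame: x ahead of the robot, y to its left, z up, the work surface at z = 0. Lengths are in m, angles in rad, forces in N, time in s.
With the tool pointing down it reaches from about 0.4 to 0.825 m from the base axis. Payload 7 kg.
Tool frame: the origin (TCP) lies on the centre line of the jaws, within the pads' length; the fingertips stand 14 mm ahead of it and the grasp point (between the pads) lies 5 mm behind it; z points along the fingers, y is the line along which they close (so a half turn about z gives the same grasp; the last joint's range is limited). The gripper opens to 88 mm and grips with 3 to 60 N. Pads are 19 mm wide; open, the fingers measure 130 mm over their backs; the gripper's body (78 mm by 193 mm) begins 47 mm behind the grasp point.
Start: joints at [-0.819, 0.359, 0.012, 0, -1.224, -0.288], TCP at [0.302, -0.604, 0.219] pointing down, gripper open.
Joint ranges: [-3.07, 3.07], [-1.43, 2.12], [-1.02, 1.25], [-3.03, 1.67], [-3.05, -0], [-3.03, 3.03]. Speed limits (rad/s): [2.39, 2.39, 3.01, 3.14, 3.14, 3.14].

INTERFACE

Orientations are given as [roll, pitch, yaw] about the fixed x, y, z axes, in that order (R = Rz(yaw) Ry(pitch) Rx(roll)).
In Python, from station import arm gives the robot as it stands.
- The arm moves only by the tool move_arm, never from a script. Its argument "rows" is a list of rows, each an object with "translation": the shift along the tool's x, y, z in cm, a list of three; "rot": the turn, a rotation vector about the tool's x, y, z in degrees, a list of three; "hand": the closure, from 0 (fully open) to 1 (shut). A call has 1 to 8 rows; each row is the pose to reach, as a shift and turn from the pose commanded when the call began, along the tool's axes at that moment; what a row does not reach only later rows make up. A row lasts 1/12 s, in which the tool goes at most 41.7 mm and 7.16 degrees, less where a joint would pass 70% of its speed; a pose out of reach is approached as far as the arm can. A call with a gripper value outside its range is refused whole. The fingers move at their own pace and stop on an object; "squeeze" is the grip in N (left out, the last holds). Time passes only in rows, so rows that repeat a pose let the fingers close. It gives the time, the measured TCP pose, the force, the opening and the grip force at its end, in the units of the state.
- arm.get_state(): the state, without advancing time (a new reading comes with each control period).
- arm.grab_frame(name): name is "side" or "top"; returns (picture, depth): 384x512x3 uint8, red, green, blue; 384x512 float32, m along the optical axis (not along the pixel's ray), 0 where there is no reading.
- arm.camera_params(name): a dict with "vfov" (degrees; the focal length in pixels is half the picture's height over the tangent of half this angle, whatever the lens; pixels are square), "cx", "cy" (the principal point, pixels), "k1" (the pictures are not rectified: a ray, as slopes to the right and down, at radius r is drawn at 1 + k1 r^2 times it, then the intrinsics apply), "position" and "orientation" of the camera in the world. Camera axes: x right, y down, z forward; pixel columns grow to the right and rows downward; lengths in m; the calibration is good to about 2 mm. A picture is of the moment at which its call begins. camera_params takes no time and is no camera call.
- arm.job_done(): hands the job in; it is judged then, once.
Trained networks look in the newest picture that a camera, given by its name, has taken for a name from the list of things; names that differ only in an ending like _2 or _b are one class to them, and where a whole thing is asked for, a point or a joint stands for the part that bears it (a point fixed in the world has none). Each returns a list of dicts, best first, with "p" (0 to 1); they miss things now and then, are a little off and sometimes report something else, mostly with a low value. They report only what shows in the picture. A call takes as long as a camera call.
- arm.search_frame(label, camera): "point" ([x, y, z] in m, in the coordinates of the camera as it stood for that picture, good to about 4 mm: the middle of the surface that is visible of it).
- arm.pinpoint(label, camera): "point" ([x, y, z] in m, in the coordinates of the camera as it stood for that picture, good to about 4 mm: a listed point, or the origin of a listed thing).
The state is a dict: "t": time; "q": joint angles; "qd": joint speeds; "joint_efforts": joint torques, N m; "eef_pos": TCP position; "ee_rot": TCP orientation; "force": force on the tool from outside, world axes, zero at the start; "moment": the same for the moment, N m; "width": finger opening in m; "gripper_force": force on a finger pad.
Only numpy, scipy, OpenCV 4.12 (cv2) and the standard library are available. Lean on these libraries where they do the work, as an engineer would, in place of code of your own. Each camera call takes 0.05 s, during which the arm holds its last target. There are 200 camera calls.

TASK

Put the rotor with the orange grip onto the spindle of the white pump: turn it until its keyway finds the key on the spindle, so that it drops fully home, flush on the pump's deck. Then push the blue latch fully in over the rotor's flange and let go. Leave the blue-gripped spare rotor and the clear beaker where they are.

Things in the scene. Friction and masses are not known exactly. Their poses are not given: they have to be found in the camera images.
- rotor: Loose pump rotor, about 0.22 kg, upright on the bench. Origin: centre of its underside, z up. Black octagonal flange 78 mm across, 6 mm thick; hub and three steel rollers up to 30 mm; white disc, 56 mm diameter, from 30 to 36 mm up; orange grip bar on top. In the underside is a blind bore, 20 mm across and 30 mm deep, with one keyway on the rotor's +x side.
- rotor_grip (a point): Centre of the top of the orange grip bar: 40 mm long along the rotor's x, 14 mm wide along its y, 25 mm tall (36 to 61 mm above the rotor's underside). It lies 3 mm off the rotor's axis, on its -x side.
- keyway (a point): Mouth of the keyway in the rotor's underside, 13.5 mm from the axis along the rotor's +x. The keyway is 8.3 mm wide, reaches 17 mm from the axis and runs the whole 30 mm of the bore. The small black mark on the white disc, at the end of the orange bar, shows this side from above.
- pump: White pump fixed to the bench, 170 mm (x) by 180 mm (y, from -66 to +114 mm), with a level aluminium deck 60 mm above the bench. Origin: on the bench, on the spindle axis; +x towards the panel with the display, +y towards the latch. A grey curved tube bed, 24 mm high, stands on the deck 48 mm from the axis on the -y side.
- spindle_top (a point): Top of the upright steel spindle, 28 mm above the deck: 18 mm diameter up to 22 mm, then a nose tapering to 11 mm. At its foot a brass key, 5 mm wide and 12 mm high, stands out to 14 mm from the axis. Its direction is not tracked: anywhere within 1.0 rad of the pump's +x, either way. The spindle holds against 0.2 N m, so a rotor's light drag does not turn it.
- deck (a point): Point on the pump's deck on the spindle axis, 60 mm above the bench; axes as the pump's. The rotor's origin lies here when it is home. A rotor whose keyway does not match the key within about 0.1 rad slides over the spindle but stops on the key, its underside 12 mm above the deck; when it matches it goes down to the deck.
- latch (a joint): Slide of the blue latch: 0 drawn back, 0.025 m fully in (end stop), growing towards the spindle (the pump's -y). Starts within 0 to 4 mm, about 2 N of friction, stays where it is left. Its blade, 30 mm wide, 8 to 14 mm above the deck, passes over the flange of a rotor that is home and is blocked by one that is not.
- latch_grip (a point): Centre of the top of the latch's upright black grip post, 14 mm diameter, from 14 to 50 mm above the deck. It moves with the latch, on the pump's +y side: 84 mm from the spindle axis drawn back, 59 mm fully in.
- spare: Loose spare rotor with a blue grip bar, four rollers, 72 mm flange, 61 mm tall; not to be used. Origin: centre of its underside.
- beaker: Clear beaker, 70 mm diameter, 80 mm tall, a bystander. Origin: centre of its underside.

How it is judged:
By the outcome, as a careful person would: the job done as asked, in the order asked, and still so for the second after the job is handed in, with the robot touching nothing.
It also fails if it takes over 67 s, if anything falls off the work surface, if the arm or the gripper's body presses on something with over 40 N, if the wrist force passes 120 N, or if a joint passes its speed limit or range.

## Working session

There is one attempt and no reset: what is moved stays moved. The work goes in short steps, Python scripts to look and compute and a tool call to move; the robot and the scene stay as the last step left them, time stands still between calls to the robot, and variables do not carry over. Pictures are saved under pics/ and viewed, at most 10 in all, crops included, and the job is handed in when it is done.

Besides the shell and the picture viewer there is one more tool, called after "Call:" by a JSON object that holds its "method" and its "body", one argument or row to a line. move_arm: Moves the arm, as the interface text tells. Its arguments: {"type":"object","properties":{"rows":{"type":"array","items":{"type":"object","properties":{"translation":{"type":"array","items":{"type":"number"}},"rot":{"type":"array","items":{"type":"number"}},"hand":{"type":"number"}}}},"squeeze":{"type":"number"}},"required":["rows"]}

```bash
mkdir -p pics; ls; cat > h.py <<'E'
import numpy as np, cv2
from scipy.spatial.transform import Rotation as R
from station import arm
def cam(n):
    p=arm.camera_params(n); f=192/np.tan(np.radians(p['vfov'])/2)
    o=np.array(p['orientation'],float)
    M=o if o.shape==(3,3) else (R.from_euler('xyz',o).as_matrix() if o.size==3 else R.from_quat(o).as_matrix())
    return p,f,M,np.array(p['position'])
def w(n,pt):
    p,f,M,t=cam(n); return M@np.array(pt)+t
def px(n,P):
    p,f,M,t=cam(n); c=(np.atleast_2d(P)-t)@M; s=c[:,:2]/c[:,2:]; s=s*(1+p['k1']*(s**2).sum(1,keepdims=True))
    return s*f+[p['cx'],p['cy']]
def ray(n,u,v):
    p,f,M,t=cam(n); d=(np.array([u,v])-[p['cx'],p['cy']])/f; s=d.copy()
    for _ in range(20): s=d/(1+p['k1']*(s@s))
    return t, M@np.array([s[0],s[1],1.])
def onz(n,u,v,z):
    t,d=ray(n,u,v); return t+d*(z-t[2])/d[2]
def grab(n,fn=None):
    im,d=arm.grab_frame(n)
    if fn: cv2.imwrite('pics/'+fn,im[:,:,::-1])
    return im,d
E
python3 - <<'E'
from h import *
for n in('side','top'):
    print(arm.camera_params(n)); im,d=grab(n,n+'0.png'); np.save(n+'0.npy',d)
    for l in['rotor_grip','keyway','spindle_top','deck','latch_grip','rotor','pump','spare','beaker']:
        for r in arm.pinpoint(l,n)[:2]: print(n,l,round(r['p'],2),w(n,r['point']).round(4))
print(arm.get_state())
E
```

```text
pics
{'vfov': 54.47709814127771, 'cx': 256.65497547683145, 'cy': 186.40746981947316, 'k1': -0.08208768662430645, 'position': array([0.3431626 , 0.43409542, 0.67639432]), 'orientation': array([-2.38660257,  0.01063499, -2.70961477])}
side rotor_grip 0.84 [ 0.5231 -0.1445  0.0586]
side keyway 0.89 [ 0.5261 -0.1301  0.0025]
side spindle_top 0.74 [0.5385 0.1727 0.0898]
side spindle_top 0.61 [ 0.5811 -0.313   0.0044]
side deck 0.79 [0.5396 0.1741 0.0567]
side latch_grip 0.76 [0.5681 0.2488 0.1126]
side rotor 0.78 [ 0.5201 -0.1381  0.0039]
side pump 0.56 [5.355e-01 1.711e-01 4.000e-04]
side spare 0.65 [ 0.5817 -0.3132  0.0043]
side beaker 0.81 [ 0.6573 -0.0993 -0.0008]
{'vfov': 47.98541053930657, 'cx': 252.9311212320613, 'cy': 193.2378958962895, 'k1': -0.10092833018157228, 'position': array([ 0.37882239, -0.02294631,  1.00044171]), 'orientation': array([-2.94158797, -0.00652936, -1.55413114])}
top rotor_grip 0.97 [ 0.518  -0.1442  0.0599]
top keyway 0.86 [ 0.5229 -0.1215 -0.0014]
top keyway 0.62 [0.5369 0.1706 0.0591]
top spindle_top 0.56 [0.5342 0.1725 0.0889]
top deck 0.9 [0.5359 0.17   
[... 340 characters left out ...]
aker 0.63 [ 0.6549 -0.1029 -0.002 ]
{'t': 1.0, 'q': array([-8.18919578e-01,  3.58573491e-01,  1.19107458e-02,  1.62880323e-05,
       -1.22410457e+00, -2.88052019e-01]), 'qd': array([-0.00093643,  0.00128958,  0.00018682,  0.0015647 , -0.00032721,
        0.00017874]), 'joint_efforts': array([-6.54901451e-04, -5.82384932e+01,  2.93311948e+01,  7.00263485e+00,
        1.27049736e-02, -3.55973832e-06]), 'eef_pos': array([ 0.30191946, -0.60369531,  0.21898602]), 'ee_rot': array([-3.14156049e+00, -6.44680261e-06, -2.67776239e+00]), 'force': array([ 0.33428107, -0.27450183,  0.27707308]), 'moment': array([ 0.06452952,  0.03911535, -0.0026626 ]), 'gripper_force': 0.0, 'width': 0.08745075333094092}
```

```bash
python3 - <<'E'
from h import *
out=[]
for n in('top','side'):
    im=cv2.imread(f'pics/{n}0.png')
    row=[]
    for P,s in(([.52,-.14,.05],37),([.545,.19,.08],50)):
        u,v=px(n,P)[0].round().astype(int); print(n,u,v,s)
        x0=max(0,min(512-2*s,u-s));y0=max(0,min(384-2*s,v-s)); print('x0y0',x0,y0,'scale',300/(2*s))
        row.append(cv2.resize(im[y0:y0+2*s,x0:x0+2*s],(300,300),interpolation=cv2.INTER_CUBIC))
    out.append(np.hstack(row))
cv2.imwrite('pics/c0.png',np.vstack(out))
E
```

```text
top 304 217 37
x0y0 267 180 scale 4.054054054054054
top 154 201 50
x0y0 104 151 scale 3.0
side 294 184 37
x0y0 257 147 scale 4.054054054054054
side 214 293 50
x0y0 164 243 scale 3.0
```

View pics/top0.png

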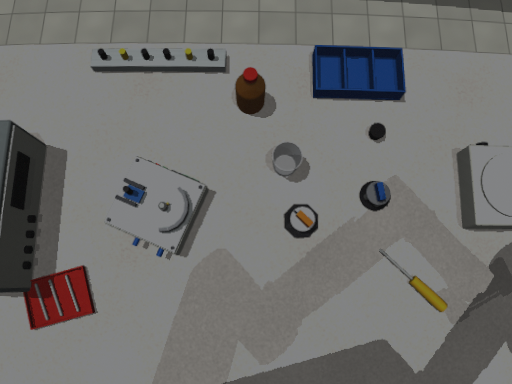

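View pics/c0.png

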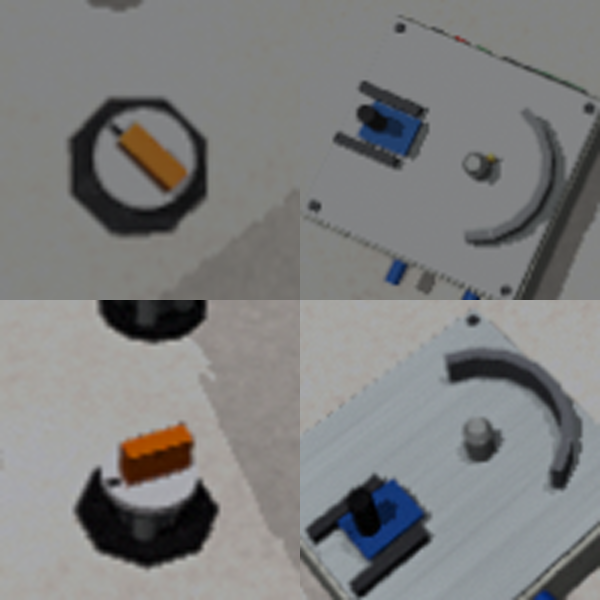

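```bash
python3 - <<'E'
from h import *
def cloud(n):
    im=cv2.imread(f'pics/{n}0.png'); d=np.load(f'{n}0.npy'); p,f,M,t=cam(n)
    v,u=np.mgrid[:384,:512]; K=np.array([[f,0,p['cx']],[0,f,p['cy']],[0,0,1]])
    s=cv2.undistortPoints(np.stack([u,v],-1).reshape(-1,1,2).astype(float),K,np.array([p['k1'],0,0,0.])).reshape(384,512,2)
    return im,cv2.cvtColor(im,cv2.COLOR_BGR2HSV).astype(int),(np.dstack([s*d[...,None],d])@M.T+t)
for n in('top','side'):
    im,hsv,W=cloud(n); H,S,V=hsv[...,0],hsv[...,1],hsv[...,2]
    near=lambda c,r:np.hypot(W[...,0]-c[0],W[...,1]-c[1])<r
    o=(H>5)&(H<22)&(S>130)&near((.52,-.14),.05)
    z=np.percentile(W[o][:,2],90); m=o&(W[...,2]>z-.006)
    r=cv2.minAreaRect(W[m][:,:2].astype(np.float32)); P=W[m][:,:2]; e,vec=np.linalg.eigh(np.cov(P.T)); a=vec[:,1]
    print(n,'orange',m.sum(),'ztop',z.round(4),r,'mid',P.mean(0).round(4),'pca',np.degrees(np.arctan2(a[1],a[0])).round(1))
    m=near((.52,-.14),.035)&(V>90)&(S<60)&(abs(W[...,2]-.036)<.006)
    print(' disc',m.sum(),cv2.minEnclosingCircle(W[m][:,:2].astype(np.float32)),np.median(W[m][:,2]))
    m=near((.52,-.14),.05)&(W[...,2]<.015)&(V<70)
    if m.sum(): print(' flange',cv2.minEnclosingCircle(W[m][:,:2].astype(np.float32)))
    m=near((.536,.172),.012)&(W[...,2]>.078); print(' spindle',m.sum(),W[m].mean(0),W[m][:,2].max())
    m=near((.536,.172),.1)&(abs(W[...,2]-.06)<.004);print(' deck z',np.median(W[m][:,2]))
    m=near((.536,.172),.03)&(S>70)&(H>10)&(H<40); 
    for q in np.argwhere(m): print('  key',q[::-1],hsv[q[0],q[1]],W[q[0],q[1]].round(4))
    m=near((.568,.246),.02)&(W[...,2]>.102); print(' post',m.sum(),W[m].mean(0),W[m][:,2].max())
    m=(H>100)&(H<125)&(S>120)&near((.568,.23),.05); print(' blue z',np.median(W[m][:,2]),W[m].mean(0))
    m=near((.568,.246),.045)&(V<90)&(S<90)&(W[...,2]>.065)&~near((.568,.246),.018); print(' rails z',np.percentile(W[m][:,2],[50,90]), m.sum())
    pr=px(n,[.5355,.172,.06]);print(pr)
    # pump yaw: deck outline
    m=near((.54,.19),.16)&(abs(W[...,2]-.06)<.005); print(' deck rect',cv2.minAreaRect(W[m][:,:2].astype(np.float32)))
E
```

```text
top orange 110 ztop 0.0617 ((0.5157992839813232, -0.139222651720047), (0.03732176497578621, 0.014177065342664719), 45.460994720458984) mid [ 0.5154 -0.1397] pca 45.6
 disc 303 ((0.5184991359710693, -0.13796496391296387), 0.02782035619020462) 0.03485136299410074
 flange ((0.518482506275177, -0.13889606297016144), 0.04219932109117508)
 spindle 56 [0.5340199  0.17019041 0.0846757 ] 0.088684538121105
 deck z 0.05895798116565354
  key [167 202] [ 29  78 125] [0.5444 0.1626 0.0703]
  key [166 203] [ 23 112  96] [0.5418 0.1643 0.0721]
  key [167 203] [ 27 142 115] [0.5421 0.1624 0.0706]
  key [168 203] [ 26 102 100] [0.5423 0.1604 0.0697]
  key [166 204] [20 74 69] [0.5392 0.1637 0.0744]
  key [167 204] [ 21 148  76] [0.5399 0.1623 0.0706]
  key [168 204] [ 25 136  73] [0.5399 0.16   0.0707]
 post 34 [0.56394794 0.2449985  0.10896012] 0.1132388094638972
 blue z 0.07250749188415051 [0.56068572 0.23565724 0.07302823]
 rails z [0.07103183 0.07306113] 150
[[163.43157195 206.70981254]]
 deck rect ((0.5436194539070129, 0.1930525004863739), (0.1773088276386261, 0.16451337933540344), 67.8721923828125)
side orange 95 ztop 0.0627 ((0.5170096755027771, -0.1378488689661026), (0.03890553489327431, 0.01658664084970951), 41.46832275390625) mid [ 0.517 -0.137] pca 47.6
 disc 177 ((0.5202548503875732, -0.13581979274749756), 0.02934419736266136) 0.03697715918072142
 flange ((0.518460750579834, -0.13686122000217438), 0.041883595287799835)
 spindle 90 [0.53507254 0.1751296  0.08627264] 0.09108969956921276
 deck z 0.06109158304526513
 post 73 [0.56503924 0.24832357 0.10995922] 0.11361217980126115
 blue z 0.07511349310950183 [0.56077825 0.24072849 0.07625108]
 rails z [0.07254385 0.07416657] 280
[[224.28262903 292.24466916]]
 deck rect ((0.5441573858261108, 0.19643627107143402), (0.17616204917430878, 0.16759222745895386), 68.27338409423828)
```

```bash
cat > plan.py <<'E'
import sys
from h import *
# target x y z yaw(deg, unwrapped direction via shortest)
def go(x,y,z,yaw):
    s=arm.get_state(); Rm=R.from_euler('xyz',s['ee_rot']); T=R.from_euler('xyz',[np.pi,0,np.radians(yaw)])
    t=Rm.inv().apply(np.array([x,y,z])-s['eef_pos'])*100; r=np.degrees((Rm.inv()*T).as_rotvec())
    print('t',s['t'].__round__(2),'pos',s['eef_pos'].round(4),'rot',np.degrees(s['ee_rot']).round(2),'q',s['q'].round(2),'F',s['force'].round(1),'w',round(s['width'],4))
    print('trans cm',t.round(2),'rot deg',r.round(2),'dist',np.linalg.norm(t).round(1))
go(*map(float,sys.argv[1:5]))
E
python3 plan.py .5162 -.1385 .15 45.5
python3 - <<'E'
from h import *
im=cv2.imread('pics/top0.png'); n='top'
print('spindle_top px',px(n,[[.5358,.1722,.088],[.5358,.1722,.072],[.5358,.1722,.06]]))
# key template px for angles, using top offset candidates
for a in range(-90,-20,10):
    c=np.radians(a); print(a,px(n,[.5358+.0115*np.cos(c),.1722+.0115*np.sin(c),.072])[0].round(2))
c=cv2.resize(im[188:222,145:185],(800,680)[:2],interpolation=cv2.INTER_NEAREST)[:600]
cv2.imwrite('pics/c1.png',np.clip(c*1.6,0,255).astype(np.uint8))
E
```

```text
t 1.0 pos [ 0.3019 -0.6037  0.219 ] rot [-180.     -0.   -153.42] q [-0.82  0.36  0.01  0.   -1.22 -0.29] F [ 0.3 -0.3  0.3] w 0.0875
trans cm [-39.98  32.02   6.9 ] rot deg [ -0.     0.   161.08] dist 51.7
spindle_top px [[160.79758334 204.38482468]
 [162.27391309 205.65174512]
 [163.34973969 206.57473121]]
-90 [167.48 205.75]
-80 [167.45 204.85]
-70 [167.27 203.98]
-60 [166.93 203.15]
-50 [166.45 202.41]
-40 [165.84 201.76]
-30 [165.13 201.23]
```

View pics/c1.png

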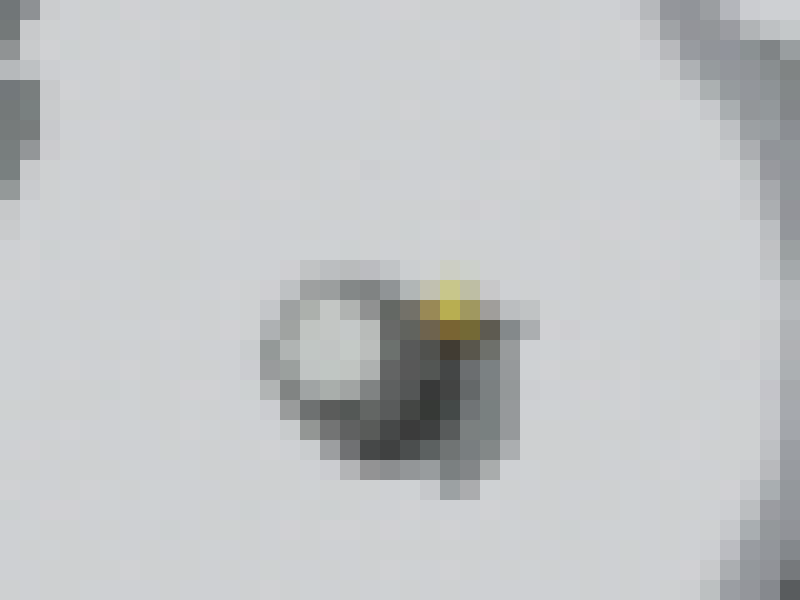

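```bash
cat > seq.py <<'E'
from h import *
import ast,sys
# chain of (x,y,z,yaw) from current state
def seq(wps):
    s=arm.get_state(); p=s['eef_pos']; Rm=R.from_euler('xyz',s['ee_rot'])
    for x,y,z,a in wps:
        T=R.from_euler('xyz',[np.pi,0,np.radians(a)])
        print((x,y,z,a),'trans',(Rm.inv().apply(np.array([x,y,z])-p)*100).round(2),'rot',np.degrees((Rm.inv()*T).as_rotvec()).round(2))
        p=np.array([x,y,z]);Rm=T
seq(ast.literal_eval(sys.argv[1]))
E
python3 seq.py "[(.40,-.40,.219,-103.4),(.49,-.20,.219,-53.4),(.516,-.1385,.18,-3.4),(.5162,-.1385,.15,45.5)]"
```

```text
(0.4, -0.4, 0.219, -103.4) trans [-17.88  13.83  -0.  ] rot [ -0.    -0.   -50.02]
(0.49, -0.2, 0.219, -53.4) trans [-21.54  -4.12  -0.  ] rot [  0.   0. -50.]
(0.516, -0.1385, 0.18, -3.4) trans [-3.39 -5.75  3.9 ] rot [  0.   0. -50.]
(0.5162, -0.1385, 0.15, 45.5) trans [ 0.02 -0.    3.  ] rot [ -0.    0.  -48.9]
```

Call:
{"method": "move_arm", "body": {
  "rows": [
    {"translation": [-17.9, 13.8, 0], "rot": [0, 0, -50], "hand": 0},
    {"translation": [-17.9, 13.8, 0], "rot": [0, 0, -50], "hand": 0},
    {"translation": [-17.9, 13.8, 0], "rot": [0, 0, -50], "hand": 0},
    {"translation": [-17.9, 13.8, 0], "rot": [0, 0, -50], "hand": 0},
    {"translation": [-17.9, 13.8, 0], "rot": [0, 0, -50], "hand": 0},
    {"translation": [-17.9, 13.8, 0], "rot": [0, 0, -50], "hand": 0},
    {"translation": [-17.9, 13.8, 0], "rot": [0, 0, -50], "hand": 0},
    {"translation": [-17.9, 13.8, 0], "rot": [0, 0, -50], "hand": 0}
  ]
}}

```text
t: 1.67
eef_pos: [0.4012, -0.399, 0.2196]
ee_rot: [-3.141, -0.0, -1.797]
force: [-0.7, -0.2, -0.4]
width: 0.0878
gripper_force: 0.0
```

Call:
{"method": "move_arm", "body": {
  "rows": [
    {"translation": [-21.5, -4.1, 0], "rot": [0, 0, -50], "hand": 0},
    {"translation": [-21.5, -4.1, 0], "rot": [0, 0, -50], "hand": 0},
    {"translation": [-21.5, -4.1, 0], "rot": [0, 0, -50], "hand": 0},
    {"translation": [-21.5, -4.1, 0], "rot": [0, 0, -50], "hand": 0},
    {"translation": [-21.5, -4.1, 0], "rot": [0, 0, -50], "hand": 0},
    {"translation": [-21.5, -4.1, 0], "rot": [0, 0, -50], "hand": 0},
    {"translation": [-21.5, -4.1, 0], "rot": [0, 0, -50], "hand": 0},
    {"translation": [-21.5, -4.1, 0], "rot": [0, 0, -50], "hand": 0}
  ]
}}

```text
t: 2.33
eef_pos: [0.4905, -0.2001, 0.219]
ee_rot: [3.142, -0.0, -0.93]
force: [0.4, 0.0, 0.0]
width: 0.0876
gripper_force: 0.0
```

Call:
{"method": "move_arm", "body": {
  "rows": [
    {"translation": [-3.4, -5.7, 3.9], "rot": [0, 0, -50], "hand": 0},
    {"translation": [-3.4, -5.7, 3.9], "rot": [0, 0, -50], "hand": 0},
    {"translation": [-3.4, -5.7, 3.9], "rot": [0, 0, -50], "hand": 0},
    {"translation": [-3.4, -5.7, 3.9], "rot": [0, 0, -50], "hand": 0},
    {"translation": [-3.4, -5.7, 3.9], "rot": [0, 0, -50], "hand": 0},
    {"translation": [-3.4, -5.7, 3.9], "rot": [0, 0, -50], "hand": 0},
    {"translation": [-3.4, -5.7, 3.9], "rot": [0, 0, -50], "hand": 0},
    {"translation": [-3.4, -5.7, 3.9], "rot": [0, 0, -50], "hand": 0}
  ]
}}

```text
t: 3.0
eef_pos: [0.5154, -0.1404, 0.1799]
ee_rot: [3.142, 0.0, -0.063]
force: [0.3, -0.1, -1.0]
width: 0.0875
gripper_force: 0.0
```

```bash
python3 plan.py .5162 -.1385 .10 45.5; python3 seq.py "[(.5162,-.1385,.10,45.5),(.5162,-.1385,.054,45.5)]"
```

```text
t 3.0 pos [ 0.5154 -0.1404  0.1799] rot [ 1.80e+02  1.00e-02 -3.59e+00] q [ 0.1   0.16 -0.35  0.   -1.06  1.41] F [ 0.3 -0.1 -1. ] w 0.0875
trans cm [ 0.07 -0.19  7.99] rot deg [-0.000e+00  1.000e-02 -4.909e+01] dist 8.0
(0.5162, -0.1385, 0.1, 45.5) trans [ 0.07 -0.19  7.99] rot [-0.000e+00  1.000e-02 -4.909e+01]
(0.5162, -0.1385, 0.054, 45.5) trans [ 0.  -0.   4.6] rot [0. 0. 0.]
```

Call:
{"method": "move_arm", "body": {
  "rows": [
    {"translation": [0, -0.1, 4], "rot": [0, 0, -49], "hand": 0.3},
    {"translation": [0, -0.1, 8], "rot": [0, 0, -49], "hand": 0.3},
    {"translation": [0, -0.1, 8], "rot": [0, 0, -49], "hand": 0.3},
    {"translation": [0, -0.1, 8], "rot": [0, 0, -49], "hand": 0.3},
    {"translation": [0, -0.1, 8], "rot": [0, 0, -49], "hand": 0.3},
    {"translation": [0, -0.1, 8], "rot": [0, 0, -49], "hand": 0.3},
    {"translation": [0, -0.1, 8], "rot": [0, 0, -49], "hand": 0.3},
    {"translation": [0, -0.1, 8], "rot": [0, 0, -49], "hand": 0.3}
  ]
}}

```text
t: 3.67
eef_pos: [0.5155, -0.1391, 0.0999]
ee_rot: [-3.141, 0.0, 0.79]
force: [-0.0, -0.0, -0.9]
width: 0.0613
gripper_force: 0.0
```

```bash
python3 plan.py .5162 -.1385 .054 45.5
```

```text
t 3.67 pos [ 0.5155 -0.1391  0.0999] rot [-1.7999e+02  1.0000e-02  4.5270e+01] q [ 0.1   0.24 -0.46  0.   -0.87  2.26] F [-0.  -0.  -0.9] w 0.0613
trans cm [0.09 0.   4.59] rot deg [-0.01  0.01 -0.23] dist 4.6
```

Call:
{"method": "move_arm", "body": {
  "rows": [
    {"translation": [0.1, 0, 3], "rot": [0, 0, 0], "hand": 0.3},
    {"translation": [0.1, 0, 4.6], "rot": [0, 0, 0], "hand": 0.3},
    {"translation": [0.1, 0, 4.6], "rot": [0, 0, 0], "hand": 0.3},
    {"translation": [0.1, 0, 4.6], "rot": [0, 0, 0], "hand": 1},
    {"translation": [0.1, 0, 4.6], "rot": [0, 0, 0], "hand": 1},
    {"translation": [0.1, 0, 4.6], "rot": [0, 0, 0], "hand": 1},
    {"translation": [0.1, 0, 4.6], "rot": [0, 0, 0], "hand": 1},
    {"translation": [0.1, 0, 4.6], "rot": [0, 0, 0], "hand": 1}
  ],
  "squeeze": 25
}}

```text
t: 4.33
eef_pos: [0.5169, -0.1376, 0.0549]
ee_rot: [3.14, -0.001, 0.794]
force: [-0.3, 0.1, 0.0]
width: 0.0334
gripper_force: 0.0
```

Call:
{"method": "move_arm", "body": {
  "rows": [
    {"translation": [0, 0, 0], "rot": [0, 0, 0], "hand": 1},
    {"translation": [0, 0, 0], "rot": [0, 0, 0], "hand": 1},
    {"translation": [0, 0, 0], "rot": [0, 0, 0], "hand": 1},
    {"translation": [0, 0, 0], "rot": [0, 0, 0], "hand": 1}
  ]
}}

```text
t: 4.67
eef_pos: [0.5164, -0.1376, 0.054]
ee_rot: [3.142, -0.0, 0.795]
force: [-0.0, 0.2, 0.0]
width: 0.007
gripper_force: 0.0
```

```bash
python3 plan.py .5162 -.1385 .154 45.5
```

```text
t 4.67 pos [ 0.5164 -0.1376  0.054 ] rot [180.    -0.    45.57] q [ 0.11  0.3  -0.51 -0.   -0.77  2.26] F [-0.   0.2  0. ] w 0.007
trans cm [ -0.08   0.05 -10.  ] rot deg [ 0.   -0.    0.07] dist 10.0
```

```bash
python3 - <<'E'
from h import *
out=[]
for n in('top','side'):
    im,d=grab(n,n+'1.png'); u,v=px(n,[.52,-.14,.05])[0].round().astype(int)
    out.append(cv2.resize(im[v-45:v+45,u-45:u+45,::-1],(400,400),interpolation=cv2.INTER_CUBIC))
cv2.imwrite('pics/c2.png',np.hstack(out)); s=arm.get_state(); print(s['width'],s['gripper_force'])
E
```

```text
0.0018294871620730582 0.0
```

View pics/c2.png

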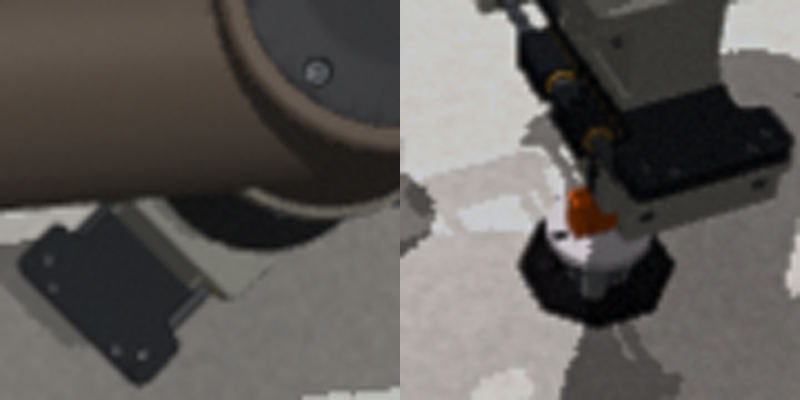

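```bash
python3 - <<'E'
from h import *
s=arm.get_state(); print(s['force'],s['eef_pos'])
n='side';u,v=px(n,[.52,-.14,.05])[0].round().astype(int)
M=R.from_euler('xyz',s['ee_rot']).as_matrix();p=s['eef_pos']
cc=lambda P:(400+(px(n,P)-[u-45,v-45])*400/90).round()
print('tip',cc(p+M@[0,0,.014]),'tcp',cc(p),'grasp',cc(p-M@[0,0,.005]),'body',cc(p-M@[0,0,.052]))
a=np.radians(45.5);e=np.array([np.cos(a),np.sin(a),0])
print('bar ends',cc(np.array([.516,-.138,.061])+np.outer([-.02,.02],e)))
im=cv2.imread('pics/side1.png')
b=s['eef_pos'];uu,vv=px(n,b)[0].round().astype(int)
g=np.clip(im[vv-28:vv+17,uu-30:uu+30]*1.8,0,255).astype(np.uint8)
print('crop2 tip',(px(n,[p+M@[0,0,.014],p,p-M@[0,0,.052]])-[uu-30,vv-28])*13)
cv2.imwrite('pics/c3.png',cv2.resize(g,None,fx=13,fy=13,interpolation=cv2.INTER_CUBIC))
E
```

```text
[-0.65068674 -0.02304187 -0.22228167] [ 0.51635193 -0.13756783  0.05396311]
tip [[603. 620.]] tcp [[605. 601.]] grasp [[606. 594.]] body [[612. 529.]]
bar ends [[642. 581.]
 [571. 602.]]
crop2 tip [[387.07723784 421.07293385]
 [392.1136329  367.21722236]
 [411.81124149 155.52684432]]
```

View pics/c3.png

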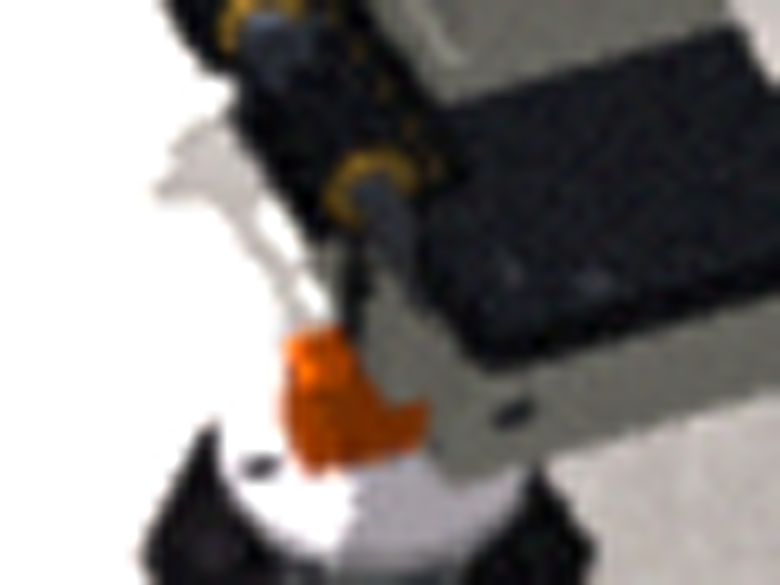

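Call:
{"method": "move_arm", "body": {
  "rows": [
    {"translation": [0, 0, 0], "rot": [0, 0, 0], "hand": 1},
    {"translation": [0, 0, -0.5], "rot": [0, 0, 0], "hand": 1},
    {"translation": [0, 0, -1], "rot": [0, 0, 0], "hand": 1},
    {"translation": [0, 0, -2], "rot": [0, 0, 0], "hand": 1},
    {"translation": [0, 0, -3], "rot": [0, 0, 0], "hand": 1},
    {"translation": [0, 0, -3], "rot": [0, 0, 0], "hand": 1},
    {"translation": [0, 0, -3], "rot": [0, 0, 0], "hand": 1}
  ]
}}

```text
t: 5.35
eef_pos: [0.5171, -0.1375, 0.0852]
ee_rot: [3.14, -0.002, 0.795]
force: [-0.5, 0.5, 0.3]
width: 0.0007
gripper_force: 0.0
```

```bash
python3 - <<'E'
from h import *
im,d=grab('side','side2.png'); s=arm.get_state(); print(s['force'],s['eef_pos'],s['width'],s['gripper_force'])
uu,vv=px('side',s['eef_pos'])[0].round().astype(int)
g=np.clip(im[vv-28:vv+32,uu-40:uu+40,::-1]*1.5,0,255).astype(np.uint8)
cv2.imwrite('pics/c4.png',cv2.resize(g,None,fx=9,fy=9,interpolation=cv2.INTER_CUBIC))
E
```

```text
[ 0.45330001  0.07156026 -0.38492097] [ 0.5165937  -0.1375451   0.08450625] 0.00027099507915019915 0.0
```

View pics/c4.png

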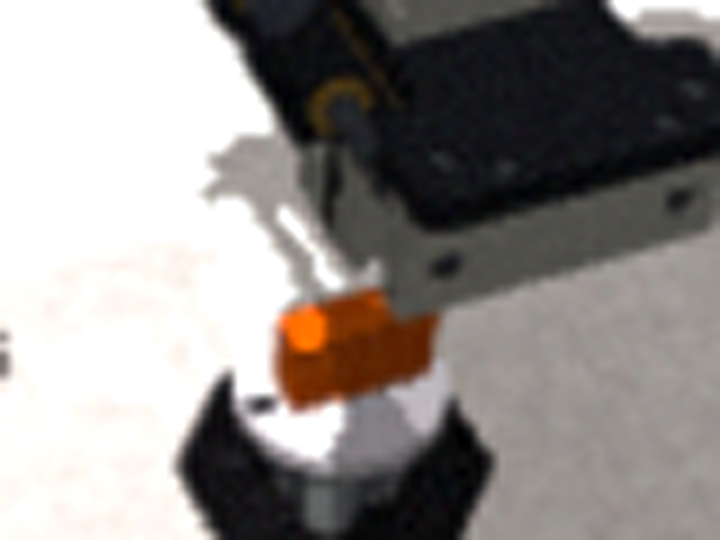

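```bash
cat >> h.py <<'E'
def cloud(n,im=None,d=None):
    if d is None: im,d=arm.grab_frame(n)
    p,f,M,t=cam(n); v,u=np.mgrid[:384,:512]; K=np.array([[f,0,p['cx']],[0,f,p['cy']],[0,0,1]])
    s=cv2.undistortPoints(np.stack([u,v],-1).reshape(-1,1,2).astype(float),K,np.array([p['k1'],0,0,0.])).reshape(384,512,2)
    return im,(np.dstack([s*d[...,None],d])@M.T+t)
E
python3 - <<'E'
from h import *
im,W=cloud('side'); s=arm.get_state(); uu,vv=px('side',s['eef_pos'])[0].round().astype(int)
M=R.from_euler('xyz',s['ee_rot']).as_matrix()
for r in range(14,31,2):
    print(vv-28+r,[tuple(((W[vv-28+r,uu-40+c]-s['eef_pos'])@M*1000).round().astype(int)) for c in(32,34,36,38,40,42,46,52,60)])
E
```

```text
161 [(np.int64(38), np.int64(-31), np.int64(-82)), (np.int64(35), np.int64(-34), np.int64(-84)), (np.int64(32), np.int64(-36), np.int64(-85)), (np.int64(32), np.int64(-44), np.int64(-92)), (np.int64(28), np.int64(-46), np.int64(-92)), (np.int64(38), np.int64(-71), np.int64(-117)), (np.int64(30), np.int64(-73), np.int64(-116)), (np.int64(21), np.int64(-80), np.int64(-119)), (np.int64(8), np.int64(-86), np.int64(-120))]
163 [(np.int64(-39), np.int64(120), np.int64(81)), (np.int64(12), np.int64(11), np.int64(-31)), (np.int64(9), np.int64(6), np.int64(-35)), (np.int64(33), np.int64(-46), np.int64(-89)), (np.int64(31), np.int64(-51), np.int64(-92)), (np.int64(38), np.int64(-72), np.int64(-113)), (np.int64(35), np.int64(-82), np.int64(-120)), (np.int64(23), np.int64(-84), np.int64(-118)), (np.int64(9), np.int64(-88), np.int64(-117))]
165 [(np.int64(-37), np.int64(116), np.int64(84)), (np.int64(12), np.int64(9), np.int64(-27)), (np.int64(10), np.int64(3), np.int64(-31)), (np.int64(13), np.int64(-10), np.int64(-44)), (np.int64(287), np.int64(-524), np.int64(-592)), (np.int64(39), np.int64(-7
[... 1953 characters left out ...]
np.int64(84)), (np.int64(11), np.int64(-11), np.int64(-15)), (np.int64(9), np.int64(-16), np.int64(-18)), (np.int64(5), np.int64(-17), np.int64(-18)), (np.int64(40), np.int64(-95), np.int64(-103)), (np.int64(23), np.int64(-88), np.int64(-90)), (np.int64(5), np.int64(-88), np.int64(-84))]
177 [(np.int64(-17), np.int64(73), np.int64(81)), (np.int64(-23), np.int64(72), np.int64(83)), (np.int64(-27), np.int64(70), np.int64(82)), (np.int64(-32), np.int64(69), np.int64(83)), (np.int64(-38), np.int64(69), np.int64(85)), (np.int64(-43), np.int64(67), np.int64(85)), (np.int64(35), np.int64(-88), np.int64(-90)), (np.int64(22), np.int64(-88), np.int64(-85)), (np.int64(4), np.int64(-88), np.int64(-78))]
```

Call:
{"method": "move_arm", "body": {
  "rows": [
    {"translation": [0, 0, 0], "rot": [0, 0, 0], "hand": 0.4},
    {"translation": [0, 0, 0], "rot": [0, 0, 0], "hand": 0.4},
    {"translation": [0, 0, 0], "rot": [0, 0, 0], "hand": 0.4},
    {"translation": [0, 0, 0], "rot": [0, 0, 0], "hand": 0.4},
    {"translation": [0, 0, 0], "rot": [0, 0, 0], "hand": 0.4},
    {"translation": [0, 0, 2], "rot": [0, 0, 0], "hand": 0.4},
    {"translation": [0, 0, 3.5], "rot": [0, 0, 0], "hand": 0.4},
    {"translation": [0, 0, 4], "rot": [0, 0, 0], "hand": 0.4}
  ]
}}

```text
t: 6.12
eef_pos: [0.515, -0.1376, 0.042]
ee_rot: [-3.139, 0.002, 0.795]
force: [-0.7, 0.9, -0.0]
width: 0.0481
gripper_force: 0.0
```

Call:
{"method": "move_arm", "body": {
  "rows": [
    {"translation": [0, 0, 0.4], "rot": [0, 0, 0], "hand": 0.4},
    {"translation": [0, 0, 0.8], "rot": [0, 0, 0], "hand": 0.4},
    {"translation": [0, 0, 0.8], "rot": [0, 0, 0], "hand": 0.4}
  ]
}}

```text
t: 6.37
eef_pos: [0.5164, -0.1376, 0.0357]
ee_rot: [-3.141, 0.0, 0.795]
force: [0.7, -0.9, 0.6]
width: 0.0527
gripper_force: 0.0
```

Call:
{"method": "move_arm", "body": {
  "rows": [
    {"translation": [0, 0, 0], "rot": [0, 0, 0], "hand": 1},
    {"translation": [0, 0, 0], "rot": [0, 0, 0], "hand": 1},
    {"translation": [0, 0, 0], "rot": [0, 0, 0], "hand": 1},
    {"translation": [0, 0, 0], "rot": [0, 0, 0], "hand": 1},
    {"translation": [0, 0, 0], "rot": [0, 0, 0], "hand": 1},
    {"translation": [0, 0, 0], "rot": [0, 0, 0], "hand": 1},
    {"translation": [0, 0, 0], "rot": [0, 0, 0], "hand": 1},
    {"translation": [0, 0, 0], "rot": [0, 0, 0], "hand": 1}
  ],
  "squeeze": 25
}}

```text
t: 7.03
eef_pos: [0.5167, -0.1377, 0.0362]
ee_rot: [3.141, -0.0, 0.796]
force: [1.2, -0.7, 1.2]
width: 0.0135
gripper_force: 25.0
```

```bash
python3 seq.py "[(.5165,-.1376,.17,45.5),(.5165,.0,.17,0),(.5336,.1743,.17,-51)]"
```

```text
(0.5165, -0.1376, 0.17, 45.5) trans [-0.000e+00 -1.000e-02 -1.338e+01] rot [ 0.03 -0.02  0.08]
(0.5165, 0.0, 0.17, 0) trans [ 9.81 -9.64 -0.  ] rot [ 0.  -0.  45.5]
(0.5336, 0.1743, 0.17, -51) trans [  1.71 -17.43  -0.  ] rot [ 0. -0. 51.]
```

Call:
{"method": "move_arm", "body": {
  "rows": [
    {"translation": [0, 0, -1], "rot": [0, 0, 0], "hand": 1},
    {"translation": [0, 0, -3], "rot": [0, 0, 0], "hand": 1},
    {"translation": [0, 0, -6], "rot": [0, 0, 0], "hand": 1},
    {"translation": [0, 0, -9], "rot": [0, 0, 0], "hand": 1},
    {"translation": [0, 0, -12], "rot": [0, 0, 0], "hand": 1},
    {"translation": [0, 0, -13.4], "rot": [0, 0, 0], "hand": 1},
    {"translation": [0, 0, -13.4], "rot": [0, 0, 0], "hand": 1},
    {"translation": [0, 0, -13.4], "rot": [0, 0, 0], "hand": 1}
  ]
}}

```text
t: 7.7
eef_pos: [0.5162, -0.1374, 0.1707]
ee_rot: [3.141, -0.001, 0.795]
force: [-0.2, -0.5, -3.2]
width: 0.0135
gripper_force: 25.0
```

Call:
{"method": "move_arm", "body": {
  "rows": [
    {"translation": [1.5, -1.5, 0], "rot": [0, 0, 7], "hand": 1},
    {"translation": [4, -4, 0], "rot": [0, 0, 14], "hand": 1},
    {"translation": [6.5, -6.5, 0], "rot": [0, 0, 21], "hand": 1},
    {"translation": [9, -9, 0], "rot": [0, 0, 28], "hand": 1},
    {"translation": [9.8, -9.6, 0], "rot": [0, 0, 35], "hand": 1},
    {"translation": [9.8, -9.6, 0], "rot": [0, 0, 42], "hand": 1},
    {"translation": [9.8, -9.6, 0], "rot": [0, 0, 45.5], "hand": 1},
    {"translation": [9.8, -9.6, 0], "rot": [0, 0, 45.5], "hand": 1}
  ]
}}

```text
t: 8.37
eef_pos: [0.5151, -0.0001, 0.1683]
ee_rot: [3.141, 0.003, -0.002]
force: [-0.0, 0.1, -2.2]
width: 0.0139
gripper_force: 25.0
```

Call:
{"method": "move_arm", "body": {
  "rows": [
    {"translation": [0.2, -2, 0], "rot": [0, 0, 7], "hand": 1},
    {"translation": [0.5, -5, 0], "rot": [0, 0, 14], "hand": 1},
    {"translation": [0.9, -8.5, 0], "rot": [0, 0, 21], "hand": 1},
    {"translation": [1.2, -12, 0], "rot": [0, 0, 28], "hand": 1},
    {"translation": [1.5, -15, 0], "rot": [0, 0, 35], "hand": 1},
    {"translation": [1.7, -17.4, 0], "rot": [0, 0, 42], "hand": 1},
    {"translation": [1.7, -17.4, 0], "rot": [0, 0, 49], "hand": 1},
    {"translation": [1.7, -17.4, 0], "rot": [0, 0, 51], "hand": 1}
  ]
}}

```text
t: 9.03
eef_pos: [0.5324, 0.1745, 0.1683]
ee_rot: [3.139, 0.001, -0.891]
force: [1.2, -0.5, -2.5]
width: 0.0138
gripper_force: 25.0
```

```bash
python3 plan.py .5336 .1743 .13 -51; python3 - <<'E'
from h import *
im,d=arm.grab_frame('side'); cv2.imwrite('pics/side3.png',im[:,:,::-1]); _,W=cloud('side',im,d)
s=arm.get_state(); M=R.from_euler('xyz',s['ee_rot']).as_matrix(); L=(W-s['eef_pos'])@M
hsv=cv2.cvtColor(im,cv2.COLOR_RGB2HSV).astype(int); H,S,V=hsv[...,0],hsv[...,1],hsv[...,2]
near=(abs(L)<.07).all(-1)
o=near&(H>3)&(H<22)&(S>130); print('orange',o.sum(),np.percentile(L[o],[2,50,98],axis=0).round(4))
for n in('side',):
  for l in('rotor','rotor_grip','keyway','spindle_top'):
    for r in arm.pinpoint(l,n)[:2]:
        q=w(n,r['point']); print(l,round(r['p'],2),q.round(4),'tool',((q-s['eef_pos'])@M).round(4))
u,v=px('side',s['eef_pos'])[0].astype(int)
cv2.imwrite('pics/c5.png',cv2.resize(im[v-45:v+65,u-60:u+60,::-1],None,fx=5,fy=5,interpolation=cv2.INTER_CUBIC)); print(u-60,v-45)
E
```

```text
t 9.03 pos [0.5324 0.1745 0.1683] rot [ 1.7983e+02  3.0000e-02 -5.1070e+01] q [ 0.67  0.21 -0.31 -0.   -1.05  0.01] F [ 1.2 -0.5 -2.5] w 0.0138
trans cm [ 0.09 -0.09  3.83] rot deg [ 0.17  0.03 -0.07] dist 3.8Traceback (most recent call last):
  File "<stdin>", line 6, in <module>
    return _quantile_unchecked(
        a, q, axis, out, overwrite_input, method, keepdims, weights)
    return _ureduce(a,
                    func=_quantile_ureduce_func,
    ...<5 lines>...
                    overwrite_input=overwrite_input,
                    method=method)
    r = func(a, **kwargs)
    result = _quantile(arr,
                       quantiles=q,
    ...<2 lines>...
                       out=out,
                       weights=wgt)
    slices_having_nans = np.isnan(arr[-1, ...])
                                  ~~~^^^^^^^^^
IndexError: index -1 is out of bounds for axis 0 with size 0
```

```bash
python3 - <<'E'
from h import *
im=cv2.imread('pics/side3.png')[:,:,::-1]; s=arm.get_state(); M=R.from_euler('xyz',s['ee_rot']).as_matrix()
for l in('rotor','keyway','spindle_top'):
    if l=='rotor': im,d=arm.grab_frame('side'); _,W=cloud('side',im,d)
    for r in arm.pinpoint(l,'side')[:2]:
        q=w('side',r['point']); print(l,round(r['p'],2),q.round(4),'tool',((q-s['eef_pos'])@M).round(4))
L=(W-s['eef_pos'])@M
m=(np.hypot(L[...,0],L[...,1])<.06)&(L[...,2]>.0)&(L[...,2]<.06)
print(m.sum(),np.percentile(L[m],[0,1,50,99,100],axis=0).round(4))
u,v=px('side',s['eef_pos'])[0].astype(int)
y0=max(0,v-50);x0=max(0,u-60)
cv2.imwrite('pics/c5.png',cv2.resize(im[y0:y0+115,x0:x0+140,::-1],None,fx=5,fy=5,interpolation=cv2.INTER_CUBIC)); print(x0,y0)
print('pred', [(k,((px('side',P)[0]-[x0,y0])*5).round()) for k,P in dict(tcp=s['eef_pos'],bot=s['eef_pos']-[0,0,.036],spt=[.5355,.172,.088]).items()])
E
```

```text
Traceback (most recent call last):
IndexError: index -1 is out of bounds for axis 0 with size 0
```

Call:
{"method": "move_arm", "body": {
  "rows": [
    {"translation": [0.05, -0.05, 1.5], "rot": [0, 0, 0], "hand": 1},
    {"translation": [0.05, -0.05, 3], "rot": [0, 0, 0], "hand": 1},
    {"translation": [0.05, -0.05, 3.7], "rot": [0, 0, 0], "hand": 1},
    {"translation": [0.05, -0.05, 3.7], "rot": [0, 0, 0], "hand": 1},
    {"translation": [0.05, -0.05, 3.7], "rot": [0, 0, 0], "hand": 1}
  ]
}}

```text
t: 9.7
eef_pos: [0.5339, 0.1731, 0.1329]
ee_rot: [3.141, -0.0, -0.888]
force: [0.5, 0.4, -2.0]
width: 0.0139
gripper_force: 25.0
```

```bash
python3 plan.py .5336 .1743 .12 -51; python3 - <<'E'
from h import *
im,d=arm.grab_frame('side'); t,_=arm.grab_frame('top')
c=np.hstack([im,t])[:,:,::-1]; cv2.imwrite('pics/c5.png',cv2.resize(c,(800,300),interpolation=cv2.INTER_AREA))
for l in('rotor','keyway','rotor_grip'):
  for n in('side','top'):
    for r in arm.pinpoint(l,n)[:2]: print(l,n,round(r['p'],2),w(n,r['point']).round(4))
E
```

```text
t 9.7 pos [0.5339 0.1731 0.1329] rot [ 1.7995e+02 -1.0000e-02 -5.0890e+01] q [ 0.66  0.25 -0.36  0.   -0.97  0.02] F [ 0.5  0.4 -2. ] w 0.0139
trans cm [-0.11 -0.05  1.29] rot deg [ 0.05 -0.01  0.11] dist 1.3
rotor top 0.58 [ 0.536   0.174  -0.0006]
rotor top 0.54 [0.5342 0.1704 0.0903]
keyway top 0.59 [0.5407 0.1645 0.0936]
rotor_grip top 0.74 [0.5294 0.1689 0.1589]
```

View pics/c5.png

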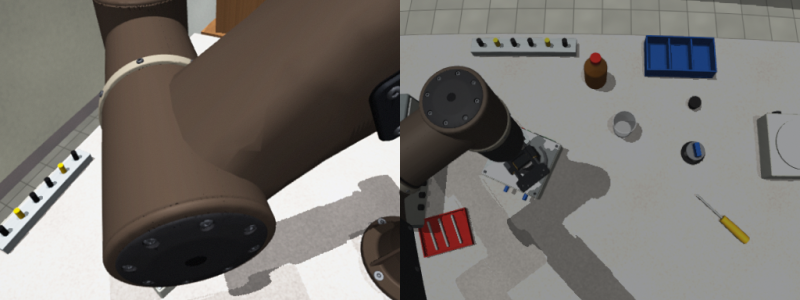

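Call:
{"method": "move_arm", "body": {
  "rows": [
    {"translation": [-0.05, -0.05, 0.5], "rot": [0, 0, 0], "hand": 1},
    {"translation": [-0.05, -0.05, 0.9], "rot": [0, 0, 0], "hand": 1},
    {"translation": [-0.05, -0.05, 1.2], "rot": [0, 0, 0], "hand": 1},
    {"translation": [-0.05, -0.05, 1.3], "rot": [0, 0, 0], "hand": 1}
  ]
}}

```text
t: 10.43
eef_pos: [0.5335, 0.174, 0.119]
ee_rot: [3.14, 0.0, -0.889]
force: [0.1, -0.3, -2.7]
width: 0.0138
gripper_force: 25.0
```

Call:
{"method": "move_arm", "body": {
  "rows": [
    {"translation": [0, 0, 0.3], "rot": [0, 0, 0], "hand": 1},
    {"translation": [0, 0, 0.6], "rot": [0, 0, 0], "hand": 1},
    {"translation": [0, 0, 0.9], "rot": [0, 0, 0], "hand": 1},
    {"translation": [0, 0, 0.9], "rot": [0, 0, 0], "hand": 1}
  ]
}}

```text
t: 10.77
eef_pos: [0.5337, 0.1741, 0.1102]
ee_rot: [3.141, 0.0, -0.889]
force: [-0.4, -0.1, -2.2]
width: 0.0138
gripper_force: 25.0
```

Call:
{"method": "move_arm", "body": {
  "rows": [
    {"translation": [0, 0, 0.2], "rot": [0, 0, 0], "hand": 1},
    {"translation": [0, 0, 0.4], "rot": [0, 0, 0], "hand": 1},
    {"translation": [0, 0, 0.4], "rot": [0, 0, 0], "hand": 1}
  ]
}}

```text
t: 11.02
eef_pos: [0.5338, 0.1741, 0.1066]
ee_rot: [3.141, 0.0, -0.889]
force: [0.1, 0.3, -2.5]
width: 0.0139
gripper_force: 25.0
```

Call:
{"method": "move_arm", "body": {
  "rows": [
    {"translation": [0, 0, 0.15], "rot": [0, 0, 0], "hand": 1},
    {"translation": [0, 0, 0.3], "rot": [0, 0, 0], "hand": 1},
    {"translation": [0, 0, 0.3], "rot": [0, 0, 0], "hand": 1}
  ]
}}

```text
t: 11.27
eef_pos: [0.5338, 0.1741, 0.1037]
ee_rot: [3.141, 0.0, -0.889]
force: [0.5, -0.1, -1.9]
width: 0.0137
gripper_force: 25.0
```

Call:
{"method": "move_arm", "body": {
  "rows": [
    {"translation": [0, 0, 0.2], "rot": [0, 0, 0], "hand": 1},
    {"translation": [0, 0, 0.4], "rot": [0, 0, 0], "hand": 1},
    {"translation": [0, 0, 0.4], "rot": [0, 0, 0], "hand": 1}
  ]
}}

```text
t: 11.52
eef_pos: [0.5337, 0.1741, 0.0995]
ee_rot: [3.141, 0.0, -0.889]
force: [-0.1, -0.1, -2.2]
width: 0.0139
gripper_force: 25.0
```

Call:
{"method": "move_arm", "body": {
  "rows": [
    {"translation": [0, 0, 0.15], "rot": [0, 0, 0], "hand": 1},
    {"translation": [0, 0, 0.3], "rot": [0, 0, 0], "hand": 1},
    {"translation": [0, 0, 0.3], "rot": [0, 0, 0], "hand": 1}
  ]
}}

```text
t: 11.77
eef_pos: [0.5338, 0.1742, 0.0966]
ee_rot: [3.141, 0.0, -0.889]
force: [0.0, 0.6, -1.7]
width: 0.014
gripper_force: 25.0
```

Call:
{"method": "move_arm", "body": {
  "rows": [
    {"translation": [0, 0, 0.1], "rot": [0, 0, 0], "hand": 1},
    {"translation": [0, 0, 0.2], "rot": [0, 0, 0], "hand": 1},
    {"translation": [0, 0, 0.2], "rot": [0, 0, 0], "hand": 1}
  ]
}}

```text
t: 12.02
eef_pos: [0.534, 0.1742, 0.0962]
ee_rot: [-3.141, -0.0, -0.888]
force: [-5.1, -1.6, 9.1]
width: 0.0139
gripper_force: 25.0
```

Call:
{"method": "move_arm", "body": {
  "rows": [
    {"translation": [0, 0, -0.15], "rot": [0, 0, 0], "hand": 1},
    {"translation": [0, 0, -0.15], "rot": [0, 0, 0], "hand": 0.5},
    {"translation": [0, 0, -0.15], "rot": [0, 0, 0], "hand": 0.5},
    {"translation": [0, 0, -0.15], "rot": [0, 0, 0], "hand": 0.5},
    {"translation": [0, 0, -0.15], "rot": [0, 0, 0], "hand": 0.5},
    {"translation": [0, 0, -0.15], "rot": [0, 0, 0], "hand": 0.5}
  ]
}}

```text
t: 12.52
eef_pos: [0.5341, 0.1742, 0.0964]
ee_rot: [-3.142, -0.0, -0.889]
force: [-0.5, -0.7, 0.2]
width: 0.0406
gripper_force: 0.0
```

Call:
{"method": "move_arm", "body": {
  "rows": [
    {"translation": [0, 0, -1], "rot": [0, 0, 0], "hand": 0.5},
    {"translation": [0, 0, -3], "rot": [0, 0, 0], "hand": 0.5},
    {"translation": [0, 0, -6], "rot": [0, 0, 0], "hand": 0.5},
    {"translation": [0, 0, -9], "rot": [0, 0, 0], "hand": 0.5},
    {"translation": [0, 0, -10], "rot": [0, 0, 0], "hand": 0.5},
    {"translation": [0, 0, -10], "rot": [0, 0, 0], "hand": 0.5}
  ]
}}

```text
t: 13.02
eef_pos: [0.5357, 0.1752, 0.2007]
ee_rot: [-3.135, -0.001, -0.888]
force: [1.1, 0.4, -0.0]
width: 0.0443
gripper_force: 0.0
```

```bash
python3 plan.py .535 .04 .2 -22; python3 seq.py "[(.535,.05,.2,-22),(.5665,.2482,.2,-22)]"
```

```text
t 13.02 pos [0.5357 0.1752 0.2007] rot [-1.7963e+02 -6.0000e-02 -5.0900e+01] q [ 0.66  0.19 -0.27  0.   -1.11  0.02] F [ 1.1  0.4 -0. ] w 0.0443
trans cm [10.44  8.58  0.02] rot deg [ -0.35  -0.15 -28.9 ] dist 13.5
(0.535, 0.05, 0.2, -22) trans [9.67 7.95 0.03] rot [ -0.35  -0.15 -28.9 ]
(0.5665, 0.2482, 0.2, -22) trans [ -4.5  -19.56  -0.  ] rot [0. 0. 0.]
```

```bash
python3 seq.py "[(.50,.0,.22,-105),(.5665,.2482,.17,-112)]"
```

```text
(0.5, 0.0, 0.22, -105) trans [11.34 13.81 -2.01] rot [-0.37  0.12 54.1 ]
(0.5665, 0.2482, 0.17, -112) trans [-25.7   0.    5. ] rot [ 0. -0.  7.]
```

Call:
{"method": "move_arm", "body": {
  "rows": [
    {"translation": [11.3, 13.8, -2], "rot": [0, 0, 54], "hand": 0.5},
    {"translation": [11.3, 13.8, -2], "rot": [0, 0, 54], "hand": 0.5},
    {"translation": [11.3, 13.8, -2], "rot": [0, 0, 54], "hand": 0.5},
    {"translation": [11.3, 13.8, -2], "rot": [0, 0, 54], "hand": 0.5},
    {"translation": [11.3, 13.8, -2], "rot": [0, 0, 54], "hand": 0.5},
    {"translation": [11.3, 13.8, -2], "rot": [0, 0, 54], "hand": 0.5},
    {"translation": [11.3, 13.8, -2], "rot": [0, 0, 54], "hand": 0.5},
    {"translation": [11.3, 13.8, -2], "rot": [0, 0, 54], "hand": 0.5}
  ]
}}

```text
t: 13.68
eef_pos: [0.4975, -0.0012, 0.2161]
ee_rot: [3.141, -0.0, -1.84]
force: [0.0, -0.0, -0.9]
width: 0.0441
gripper_force: 0.0
```

```bash
python3 - <<'E'
from h import *
out=[]
for n in('top','side'):
    im,d=arm.grab_frame(n); _,W=cloud(n,im,d); V=im.max(-1)
    hsv=cv2.cvtColor(im,cv2.COLOR_RGB2HSV).astype(int); H,S=hsv[...,0],hsv[...,1]
    near=lambda c,r:np.hypot(W[...,0]-c[0],W[...,1]-c[1])<r
    o=near((.535,.172),.05)&(H>3)&(H<22)&(S>130)&(W[...,2]<.14); 
    if o.sum(): print(n,'bar top',np.percentile(W[o][:,2],[85,95]))
    m=near((.535,.172),.03)&(V>80)&(S<60)&(abs(W[...,2]-.1)<.014); print(' disc z',m.sum(),np.median(W[m][:,2]) if m.sum() else 0)
    m=near((.5665,.248),.025)&(W[...,2]>.1)&(W[...,2]<.12)
    if m.sum(): print(' post',m.sum(),W[m].mean(0).round(4))
    u,v=px(n,[.545,.19,.08])[0].astype(int); x0=max(0,u-50);y0=max(0,min(284,v-50))
    out.append(cv2.resize(im[y0:y0+100,x0:x0+100,::-1],(400,400),interpolation=cv2.INTER_CUBIC))
    for l in('latch_grip','rotor','rotor_grip'):
        for r in arm.pinpoint(l,n)[:1]: print(l,n,round(r['p'],2),w(n,r['point']).round(4))
cv2.imwrite('pics/c6.png',np.hstack(out))
E
python3 seq.py "[(.5665,.2482,.17,-112),(.5665,.2482,.074,-112)]"
```

```text
disc z 0 0
side bar top [0.12324207 0.12385383]
 disc z 540 0.09724523395214968
 post 78 [0.565  0.2484 0.1094]
latch_grip side 0.58 [0.5688 0.2467 0.1109]
rotor side 0.91 [0.5355 0.1716 0.0619]
rotor_grip side 0.6 [0.536  0.1718 0.1182]
(0.5665, 0.2482, 0.17, -112) trans [-25.78  -0.26   4.63] rot [ 0.01 -0.01  7.16]
(0.5665, 0.2482, 0.074, -112) trans [ 0.  -0.   9.6] rot [0. 0. 0.]
```

View pics/c6.png

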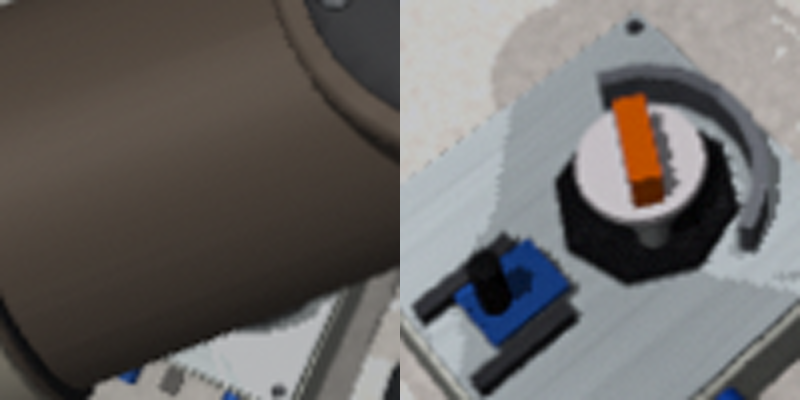

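Call:
{"method": "move_arm", "body": {
  "rows": [
    {"translation": [-4, 0, 0], "rot": [0, 0, 7], "hand": 0.4},
    {"translation": [-8, 0, 0.5], "rot": [0, 0, 7], "hand": 0.4},
    {"translation": [-12, 0, 1], "rot": [0, 0, 7], "hand": 0.4},
    {"translation": [-16, 0, 2], "rot": [0, 0, 7], "hand": 0.4},
    {"translation": [-20, 0, 3], "rot": [0, 0, 7], "hand": 0.4},
    {"translation": [-23.5, -0.2, 3.6], "rot": [0, 0, 7], "hand": 0.4},
    {"translation": [-25.7, -0.3, 3.6], "rot": [0, 0, 7], "hand": 0.4},
    {"translation": [-25.7, -0.3, 3.6], "rot": [0, 0, 7], "hand": 0.4}
  ]
}}

```text
t: 14.75
eef_pos: [0.5679, 0.2511, 0.1789]
ee_rot: [3.141, -0.001, -1.949]
force: [0.9, -0.5, 0.2]
width: 0.0529
gripper_force: 0.0
```

```bash
python3 - <<'E'
from h import *
arm.grab_frame('side'); arm.grab_frame('top')
E
python3 seq.py "[(.5665,.2478,.087,-112),(.5665-.03*.375,.2478-.03*.927,.087,-112)]"; python3 plan.py .5665 .2478 .12 -112
```

```text
t 14.85 pos [0.5669 0.2479 0.1796] rot [ 1.7996e+02 -8.0000e-02 -1.1180e+02] q [ 0.73  0.3  -0.17 -0.   -1.1  -1.11] F [ 0.4 -0.8 -0.5] w 0.0521
trans cm [0.02 0.03 5.96] rot deg [ 0.04 -0.08  0.2 ] dist 6.0Traceback (most recent call last):
  File "seq.py", line 10, in <module>
    seq(ast.literal_eval(sys.argv[1]))
        ~~~~~~~~~~~~~~~~^^^^^^^^^^^^^
    return _convert(node_or_string)
    return list(map(_convert, node.elts))
    return tuple(map(_convert, node.elts))
    right = _convert_num(node.right)
    _raise_malformed_node(node)
    ~~~~~~~~~~~~~~~~~~~~~^^^^^^
    raise ValueError(msg + f': {node!r}')
ValueError: malformed node or string on line 1: <ast.BinOp object at 0x7fab693af610>
```

Over the post. Go down 9.2 cm and grip it.

Call:
{"method": "move_arm", "body": {
  "rows": [
    {"translation": [0, 0, 3], "rot": [0, 0, 0], "hand": 0.4},
    {"translation": [0, 0, 5], "rot": [0, 0, 0], "hand": 0.4},
    {"translation": [0, 0, 6.5], "rot": [0, 0, 0], "hand": 0.4},
    {"translation": [0, 0, 8], "rot": [0, 0, 0], "hand": 0.4},
    {"translation": [0, 0, 9], "rot": [0, 0, 0], "hand": 0.4},
    {"translation": [0, 0, 9.2], "rot": [0, 0, 0], "hand": 0.4},
    {"translation": [0, 0, 9.2], "rot": [0, 0, 0], "hand": 1},
    {"translation": [0, 0, 9.2], "rot": [0, 0, 0], "hand": 1}
  ],
  "squeeze": 15
}}

```text
t: 15.52
eef_pos: [0.5676, 0.247, 0.0894]
ee_rot: [-3.141, 0.001, -1.953]
force: [0.3, 0.7, 0.1]
width: 0.0442
gripper_force: 0.0
```

Call:
{"method": "move_arm", "body": {
  "rows": [
    {"translation": [0, 0, 0], "rot": [0, 0, 0], "hand": 1},
    {"translation": [0, 0, 0], "rot": [0, 0, 0], "hand": 1},
    {"translation": [0, 0, 0], "rot": [0, 0, 0], "hand": 1},
    {"translation": [0, 0, 0], "rot": [0, 0, 0], "hand": 1},
    {"translation": [0, 0, 0], "rot": [0, 0, 0], "hand": 1},
    {"translation": [0, 0, 0], "rot": [0, 0, 0], "hand": 1}
  ]
}}

```text
t: 16.02
eef_pos: [0.5666, 0.2474, 0.0888]
ee_rot: [3.141, 0.0, -1.953]
force: [-4.8, 2.2, 3.6]
width: 0.0134
gripper_force: 15.0
```

Call:
{"method": "move_arm", "body": {
  "rows": [
    {"translation": [0.4, 0, 0], "rot": [0, 0, 0], "hand": 1},
    {"translation": [0.8, 0, 0], "rot": [0, 0, 0], "hand": 1},
    {"translation": [1.2, 0, 0], "rot": [0, 0, 0], "hand": 1},
    {"translation": [1.6, 0, 0], "rot": [0, 0, 0], "hand": 1},
    {"translation": [1.9, 0, 0], "rot": [0, 0, 0], "hand": 1},
    {"translation": [2.0, 0, 0], "rot": [0, 0, 0], "hand": 1},
    {"translation": [2.0, 0, 0], "rot": [0, 0, 0], "hand": 1}
  ]
}}

```text
t: 16.6
eef_pos: [0.5592, 0.229, 0.0888]
ee_rot: [3.141, 0.001, -1.953]
force: [-5.4, 3.0, 3.5]
width: 0.0136
gripper_force: 15.0
```

Call:
{"method": "move_arm", "body": {
  "rows": [
    {"translation": [0.15, 0, 0], "rot": [0, 0, 0], "hand": 1},
    {"translation": [0.25, 0, 0], "rot": [0, 0, 0], "hand": 1},
    {"translation": [0.3, 0, 0], "rot": [0, 0, 0], "hand": 1},
    {"translation": [0.3, 0, 0], "rot": [0, 0, 0], "hand": 1}
  ]
}}

```text
t: 16.93
eef_pos: [0.5586, 0.2274, 0.0888]
ee_rot: [3.142, 0.003, -1.953]
force: [-3.6, 7.0, 2.0]
width: 0.0134
gripper_force: 15.0
```

Call:
{"method": "move_arm", "body": {
  "rows": [
    {"translation": [0.15, 0, 0], "rot": [0, 0, 0], "hand": 1},
    {"translation": [0.3, 0, 0], "rot": [0, 0, 0], "hand": 1},
    {"translation": [0.3, 0, 0], "rot": [0, 0, 0], "hand": 1}
  ]
}}

```text
t: 17.18
eef_pos: [0.5586, 0.2271, 0.089]
ee_rot: [-3.141, 0.007, -1.953]
force: [-2.9, 14.8, -2.4]
width: 0.0133
gripper_force: 15.0
```

Call:
{"method": "move_arm", "body": {
  "rows": [
    {"translation": [-0.3, 0, 0], "rot": [0, 0, 0], "hand": 1},
    {"translation": [-0.3, 0, 0], "rot": [0, 0, 0], "hand": 0.4},
    {"translation": [-0.3, 0, 0], "rot": [0, 0, 0], "hand": 0.4},
    {"translation": [-0.3, 0, 0], "rot": [0, 0, 0], "hand": 0.4},
    {"translation": [-0.3, 0, 0], "rot": [0, 0, 0], "hand": 0.4},
    {"translation": [-0.3, 0, 0], "rot": [0, 0, 0], "hand": 0.4},
    {"translation": [-0.3, 0, 0], "rot": [0, 0, 0], "hand": 0.4}
  ]
}}

```text
t: 17.77
eef_pos: [0.5586, 0.2254, 0.0884]
ee_rot: [-3.142, -0.0, -1.954]
force: [-0.6, 0.4, 0.6]
width: 0.0479
gripper_force: 0.0
```

Call:
{"method": "move_arm", "body": {
  "rows": [
    {"translation": [0, 0, -1], "rot": [0, 0, 0], "hand": 0.4},
    {"translation": [0, 0, -3], "rot": [0, 0, 0], "hand": 0.4},
    {"translation": [0, 0, -6], "rot": [0, 0, 0], "hand": 0.4},
    {"translation": [0, 0, -9], "rot": [0, 0, 0], "hand": 0.4},
    {"translation": [0, 0, -12], "rot": [0, 0, 0], "hand": 0.4},
    {"translation": [0, 0, -12], "rot": [0, 0, 0], "hand": 0.4}
  ]
}}

```text
t: 18.27
eef_pos: [0.5616, 0.227, 0.2163]
ee_rot: [-3.135, 0.008, -1.953]
force: [0.7, 0.3, 2.1]
width: 0.0525
gripper_force: 0.0
```

```bash
python3 seq.py "[(.50,-.03,.22,-100)]"
```

```text
(0.5, -0.03, 0.22, -100) trans [26.14 -3.86 -0.56] rot [ -0.44   0.42 -11.87]
```

Call:
{"method": "move_arm", "body": {
  "rows": [
    {"translation": [26, -4, -1], "rot": [0, 0, -12], "hand": 0.4},
    {"translation": [26, -4, -1], "rot": [0, 0, -12], "hand": 0.4},
    {"translation": [26, -4, -1], "rot": [0, 0, -12], "hand": 0.4},
    {"translation": [26, -4, -1], "rot": [0, 0, -12], "hand": 0.4},
    {"translation": [26, -4, -1], "rot": [0, 0, -12], "hand": 0.4},
    {"translation": [26, -4, -1], "rot": [0, 0, -12], "hand": 0.4},
    {"translation": [26, -4, -1], "rot": [0, 0, -12], "hand": 0.4},
    {"translation": [26, -4, -1], "rot": [0, 0, -12], "hand": 0.4}
  ]
}}

```text
t: 18.93
eef_pos: [0.4976, -0.0332, 0.2196]
ee_rot: [-3.14, 0.0, -1.747]
force: [0.5, -0.2, 0.7]
width: 0.0527
gripper_force: 0.0
```

```bash
python3 - <<'E'
from h import *
im,d=arm.grab_frame('side'); _,W=cloud('side',im,d)
m=(np.hypot(W[...,0]-.5585,W[...,1]-.227)<.025)&(W[...,2]>.1)&(W[...,2]<.12)&(im.max(-1)<90)
p=W[m].mean(0); print('post',m.sum(),p,'moved',np.hypot(*(p[:2]-[.565,.2484])))
u,v=px('side',[.545,.19,.08])[0].astype(int)
cv2.imwrite('pics/c7.png',cv2.resize(im[min(284,v-50):,:][:100,u-50:u+50,::-1],(500,500),interpolation=cv2.INTER_CUBIC))
for l in('spare','beaker','latch_grip','rotor'):
    for r in arm.pinpoint(l,'side')[:1]: print(l,round(r['p'],2),w('side',r['point']).round(4))
E
```

```text
post 76 [0.55628792 0.22897397 0.10909301] moved 0.021290157675430216
spare 0.62 [ 0.5815 -0.3124  0.0061]
beaker 0.82 [ 6.573e-01 -9.980e-02 -2.000e-04]
latch_grip 0.91 [0.5572 0.2298 0.1118]
rotor 0.61 [0.5354 0.1736 0.062 ]
```

View pics/c7.png

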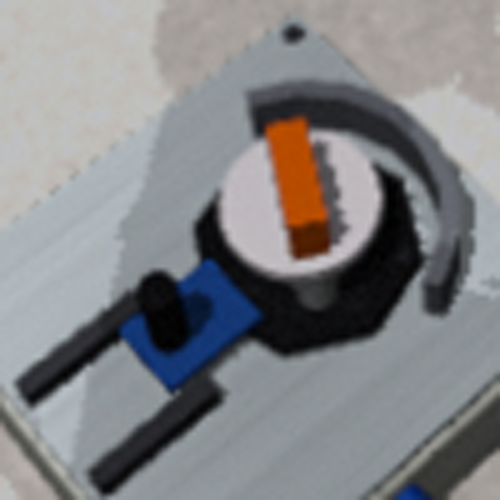

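```bash
python3 -c "
from station import arm; print(arm.job_done())"
```

```text
the job is handed in; nothing more can be done
None
```

The orange-grip rotor is home on the deck and the latch was pushed over its flange until it stopped moving against about 15 N. The arm let go and moved clear, the spare and beaker were not moved, and I handed the job in at about 19 s of the 67 s allowed; no verdict came back.

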